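# Seat a busbar carrier and lock it with the toggle clamp

### The arm

A 7-joint arm with a two-finger parallel gripper is mounted at the origin on the work surface. World frame = base frame: x ahead of the robot, y to its left, z up, the work surface at z = 0. Lengths are in m, angles in degrees, forces in N, time in s.
With the tool pointing down it reaches from about 0.425 to 0.8 m from the base axis. Payload 8.3 kg.
Tool frame: the origin (TCP) lies midway between the tips of the shut fingers; the grasp point (between the pads) lies 19 mm behind it; z points along the fingers, y is the direction in which the jaws open and shut (so a half turn about z gives the same grasp; the last joint's range is limited). The gripper opens to 85 mm and grips with 20 to 120 N. Pads are 22 mm wide; open, the fingers measure 114 mm over their backs; the gripper's body (76 mm by 85 mm) begins 54 mm behind the grasp point. The pads swing forward as they close: fully open they stand 13 mm farther back than shut.
Start: joints at [60.453, 21.967, 0.94, 78.501, -0.361, 79.538, -2.664], TCP at [0.273, -0.562, 0.231] pointing down, gripper open.
Joint ranges: [-169.22, 169.22], [-14.56, 117.87], [-87.37, 89.26], [10.42, 133.3], [-82.24, 262.24], [0.94, 117.77], [-172.7, 172.7]. Speed limits (degrees/s): [136.94, 136.94, 172.46, 172.46, 180, 180, 180].

### API

Orientations are given as a 3x3 rotation matrix whose columns are the frame's x, y, z axes.
In Python, from rig import * gives the robot as it stands.
- The arm moves only by the tool arm_command, never from a script. Its argument "plan" is text: rows parted by semicolons, each of 5 numbers parted by spaces: the finger opening in cm, from 0 to 8.54, then the shift along the tool's x, y, z in cm, then the turn about the tool's z in degrees. A call has exactly 10 rows; each row shifts and turns the commanded pose from where the row before left it, along the tool's axes as they then stand; what a row does not reach is not made up. A row lasts 1/12 s, in which the tool goes at most 41.7 mm and 7.16 degrees, less where a joint would pass 70% of its speed; a pose out of reach is approached as far as the arm can. A call with a gripper value outside its range is refused whole. The fingers move at their own pace and stop on an object; "grip_force" is the grip in N (left out, the last holds). Time passes only in rows, so rows that do not move let the fingers close, or fill a call up. It gives the time, the measured TCP pose, the force and the opening at its end, in the units of the state.
- get_obs(): the state, without advancing time (a new reading comes with each control period).
- get_image(name): name is "scene" or "side" or "wrist"; returns the picture (480x640x3 uint8, red, green, blue); there is no depth.
- camera_model(name): a dict with "intrinsics" (3x3 intrinsics, pixels), "R" (3x3) and "t" (3): a world point X has camera coordinates R X + t; the wrist camera has in their place "hand_eye" (4x4, takes a point from camera to tool coordinates, whose origin is the TCP and whose axes are the flange's). Camera axes: x right, y down, z forward; pixel columns grow to the right and rows downward; lengths in m; the calibration is good to about 2 mm. A picture is of the moment at which its call begins: read the wrist's pose just before it. camera_model takes no time and is no camera call.
- close_job(): hands the job in, once; it reports no verdict.
Trained networks look in the newest picture that a camera, given by its name, has taken for a name from the list of things; names that differ only in an ending like _2 or _b are one class to them, and where a whole thing is asked for, a point or a joint stands for the part that bears it (a point fixed in the world has none). Each returns a list of dicts, best first, with "p" (0 to 1); they miss things now and then, are a little off and sometimes report something else, mostly with a low value. They report only what shows in the picture. A call takes as long as a camera call. They do not tell look-alikes from the thing itself.
- search_frame(camera, query): "position" ([x, y, z] in m, in the coordinates of the camera as it stood for that picture, good to about 4 mm: the middle of the surface that is visible of it).
- mark_of(camera, query): "position" ([x, y, z] in m, in the coordinates of the camera as it stood for that picture, good to about 4 mm: a listed point, or the origin of a listed thing).
The state is a dict: "time": time; "joint_positions": joint angles; "joint_velocities": joint speeds; "joint_torque": joint torques, N m; "tool_pos": TCP position; "tcp_rot": TCP orientation; "force": force on the tool from outside, world axes, zero at the start; "moment": the same for the moment, N m; "width": finger opening in m.
Only numpy, scipy, OpenCV 4.12 (cv2) and the standard library are available. Lean on these libraries where they do the work, as an engineer would, in place of code of your own. Each camera call takes 0.05 s, during which the arm holds its last target. There are 200 camera calls.

### The job

Push the white busbar carrier along the channel of the fixture until it is fully home against the end stop. Then push the toggle clamp's black handle over centre so that the clamp snaps shut and its rubber foot holds the carrier down. Do not pick up the carrier, and leave the other things on the bench where they are.

Things in the scene. Friction and masses are not known exactly. Their poses are not given: they have to be found in the camera images.
- fixture: Dark steel fixture fixed to the bench; base plate 150 (x) x 310 (y) x 12 mm. Origin: centre of the plate's underside, on the bench; z up. The carrier is fed along its own +y. Two steel guide rails (tops 28 mm above the bench) run along y from y = -150 to +45 mm; the channel between them is 64 mm wide, centred on x = 0, its floor 12 mm above the bench, open at the -y end.
- stop (a point): Middle of the face of the fixture's end stop, at x = 0, y = +45 mm in the fixture's frame, 27 mm above the bench; axes as the fixture's. The stop is a steel bar 92 mm wide, 14 mm thick, its top 42 mm above the bench.
- carrier: Loose white block, 60 (x) x 80 (y) x 40 mm, about 0.35 kg, two copper bars 14 x 5 mm along y on top at x = +-21.5 mm, screw heads 4 mm above them. Origin: centre of its underside. Starts in the channel, axes as the fixture's, 40 to 85 mm short of home. Home: its +y face on the end stop, origin at y = +5 mm in the fixture's frame. Slides with a push of 1 to 5 N on its -y face.
- clamp (a joint): Angle of the toggle clamp (handle and hold-down arm in one). 0 = open (start), handle leaning 35 degrees from upright to the fixture's +y, arm raised. 0.61 rad = handle upright, dead centre. 1.22 = shut, handle leaning 35 degrees to -y, arm level, foot on the carrier (1.28 with no carrier under it). A spring drives it from dead centre to either end: past 0.61 it snaps over by itself.
- clamp_axis (a point): Middle of the clamp's turning axis, which lies along the fixture's x, at x = 0, y = +90 mm in the fixture's frame, 70 mm above the bench, behind the end stop. Two upright cheeks carry it: 42 mm wide over both, y = 70 to 110 mm, tops 80 mm above the bench.
- handle_end (a point): Centre of the round end of the clamp's handle, 120 mm from the clamp's axis. Its outer 75 mm is a black grip 18 mm thick, the rest a 12 mm steel bar. Open: x = 0, y = +159 mm in the fixture's frame, 168 mm above the bench (grip's top 177 mm). Shut: y = +21 mm, same height. A push of about 4 to 5 N here, towards the fixture's -y, starts it; less near dead centre.
- foot: Rubber foot on the clamp's arm, a disc 16 mm across, 8 mm thick; origin at the centre of its pressing face, 70 mm along the arm and 18 mm below it. Open: y = +49 mm in the fixture's frame, 130 mm above the bench, clear of the carrier. Shut: y = +20 mm, pressing with some 7 N on the carrier's top between the copper bars.
- standoff: Bystander: ribbed terracotta insulator, 40 mm across, 50 mm tall, standing; origin at the centre of its underside.
- jar: Bystander: pale grey jar with a lid, 56 mm across, 75 mm tall; origin at the centre of its underside.
- link: Bystander: flat copper bar 30 x 110 x 10 mm lying on the bench; origin at the centre of its underside.
- screwdriver: Bystander: black-handled screwdriver 200 mm long, 26 mm thick, lying on the bench; origin mid-length, on the bench.
Mind the look-alikes: they are no part of the job. What is shaped like the carrier but brown, green or purple is not meant.

How it is judged:
By the outcome, as a careful person would: the job done as asked, in the order asked, and still so for the second after the job is handed in, with the robot touching nothing.
It also fails if it takes over 48 s, if anything falls off the work surface, if the arm or the gripper's body presses on something with over 40 N, if the wrist force passes 120 N, or if a joint passes its speed limit or range.

## Working session

There is one attempt and no reset: what is moved stays moved. The work goes in short steps, Python scripts to look and compute and a tool call to move; the robot and the scene stay as the last step left them, time stands still between calls to the robot, and variables do not carry over. Pictures are saved under pics/ and viewed, about 8 in all and at most 12, crops included, and the job is handed in when it is done.

Besides the shell and the picture viewer there is one more tool, called in YAML: its name, and indented under it one key for each argument. arm_command: Moves the arm, as the interface text tells. Its arguments: {"type":"object","properties":{"plan":{"type":"string"},"grip_force":{"type":"number"}},"required":["plan"]}

```bash
mkdir -p pics; cat > h.py <<'E'
from rig import *
import numpy as np, cv2
def toworld(cam,p,obs=None):
    m=camera_model(cam)
    if cam=="wrist":
        o=obs or get_obs(); T=np.array(m["hand_eye"])
        q=T[:3,:3]@np.array(p)+T[:3,3]
        return np.array(o["tcp_rot"])@q+np.array(o["tool_pos"])
    return np.array(m["R"]).T@(np.array(p)-np.array(m["t"]))
def snap(cam,name):
    im=get_image(cam); cv2.imwrite(f"pics/{name}.png",im[:,:,::-1]); return im
E
python3 - <<'E'
from h import *
np.set_printoptions(precision=4,suppress=True)
o=get_obs(); print(o["time"],o["tool_pos"],o["tcp_rot"])
for c in ("scene","side"):
    snap(c,c+"1")
    for f,q in ((mark_of,"stop"),(mark_of,"carrier"),(mark_of,"clamp_axis"),(mark_of,"handle_end"),(mark_of,"fixture"),(mark_of,"foot")):
        for d in f(c,q)[:3]: print(c,q,round(d["p"],2),toworld(c,d["position"]))
a=cv2.imread("pics/scene1.png");b=cv2.imread("pics/side1.png")
print(get_obs()["time"])
E
```

```text
0.0 [ 0.2732 -0.5616  0.2303] [[ 0.8992  0.4375 -0.0009]
 [ 0.4375 -0.8992  0.0017]
 [-0.     -0.002  -1.    ]]
scene stop 0.97 [ 0.5782 -0.056   0.0291]
scene carrier 0.96 [ 0.3844 -0.0503 -0.0008]
scene carrier 0.73 [ 0.5309 -0.4666 -0.0046]
scene carrier 0.73 [ 0.5856 -0.3735  0.002 ]
scene clamp_axis 0.77 [ 0.5679 -0.0141  0.0709]
scene handle_end 0.91 [0.5557 0.0547 0.1664]
scene fixture 0.61 [ 0.5908 -0.1083 -0.0035]
scene foot 0.58 [ 0.5729 -0.0535  0.1279]
side carrier 0.92 [ 0.385  -0.2251 -0.0001]
side carrier 0.9 [ 0.6038 -0.1494  0.012 ]
side carrier 0.8 [ 0.5334 -0.4681 -0.0027]
side clamp_axis 0.71 [0.5527 0.0506 0.1734]
side clamp_axis 0.63 [ 0.5702 -0.0138  0.0654]
side handle_end 0.46 [0.5545 0.0546 0.1706]
side fixture 0.82 [ 0.5876 -0.1046 -0.0001]
side foot 0.59 [0.5756 0.3832 0.0001]
side foot 0.4 [ 0.5714 -0.0531  0.126 ]
0.7
```

View pics/scene1.png

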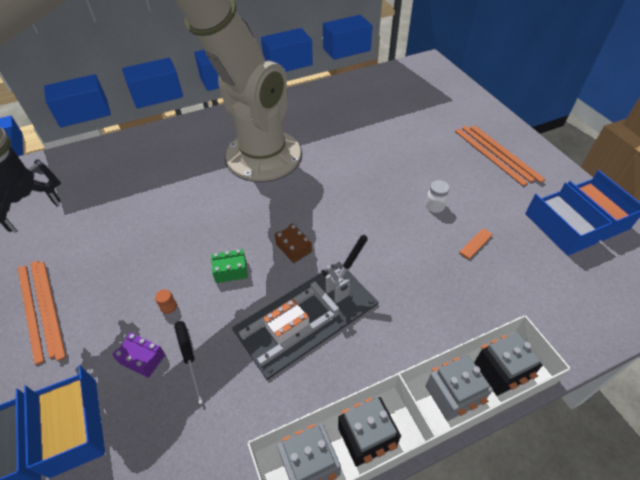

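View pics/side1.png

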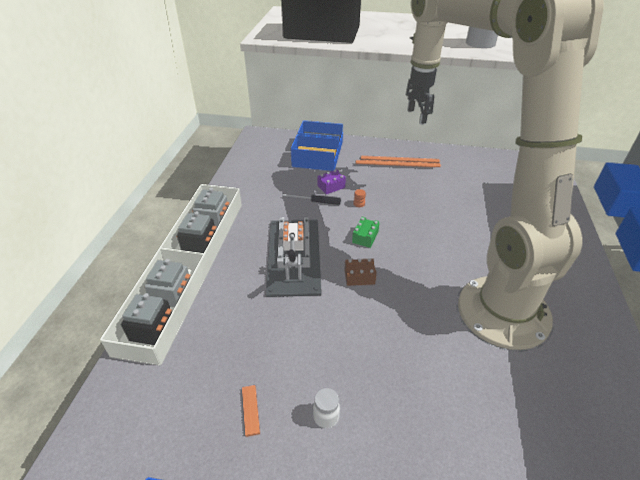

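```bash
cat > fit.py <<'E'
from h import *
from scipy.optimize import least_squares
P={"stop":(0,.045,.027),"clamp_axis":(0,.09,.07),"handle_end":(0,.159,.168),"foot":(0,.049,.130),"fixture":(0,0,0)}
ps=[];ws=[]
g=np.array([.589,-.106]); a0=np.radians(12)
R=lambda a:np.array([[np.cos(a),-np.sin(a)],[np.sin(a),np.cos(a)]])
for c in ("scene","side"):
    get_image(c)
    for q,l in P.items():
        for d in mark_of(c,q):
            w=toworld(c,d["position"]); e=np.r_[g+R(a0)@l[:2],l[2]]
            if np.linalg.norm(w-e)<.02: ps.append(l);ws.append(w);print(c,q,w.round(4))
ps=np.array(ps);ws=np.array(ws)
r=least_squares(lambda v:((R(v[2])@ps[:,:2].T).T+v[:2]-ws[:,:2]).ravel(),[*g,a0],loss="soft_l1",f_scale=.004)
print("fixture",r.x[:2].round(4),"yaw",np.degrees(r.x[2]).round(2)); print((r.fun.reshape(-1,2)*1e3).round(1).tolist())
for c in ("scene","side"):
    for d in mark_of(c,"carrier"):
        w=toworld(c,d["position"])
        f=R(r.x[2]).T@(w[:2]-r.x[:2])
        if abs(f[0])<.03: print("carrier",c,d["p"],w.round(4),f.round(4))
np.save("fix.npy",r.x)
E
python3 fit.py; python3 -c "
from h import *
print(np.array(camera_model('wrist')['hand_eye']).round(3)); print(get_obs()['time'])"
```

```text
scene stop [ 0.5765 -0.0593  0.0253]
scene clamp_axis [ 0.5648 -0.0153  0.0724]
scene handle_end [0.5547 0.0549 0.1665]
scene foot [ 0.5744 -0.0548  0.1285]
scene fixture [ 0.5883 -0.1039  0.003 ]
side stop [ 0.5742 -0.0565  0.0283]
side clamp_axis [ 0.5698 -0.0119  0.0705]
side handle_end [0.5568 0.0507 0.1723]
side foot [ 0.5742 -0.0551  0.1268]
side fixture [ 0.5828 -0.1036 -0.0028]
fixture [ 0.5839 -0.103 ] yaw 10.39
[[-0.7, 0.6], [2.9, 0.9], [0.6, -1.5], [0.7, -0.0], [-4.4, 0.9], [1.6, -2.3], [-2.1, -2.6], [-1.6, 2.7], [0.9, 0.3], [1.2, 0.7]]
carrier scene 0.79 [ 0.5995 -0.152   0.013 ] [ 0.0065 -0.051 ]
carrier side 0.56 [ 0.5997 -0.1541  0.01  ] [ 0.0063 -0.0531]
[[-0.001 -0.957 -0.289  0.073]
 [ 1.    -0.    -0.001 -0.   ]
 [ 0.    -0.289  0.957 -0.143]
 [ 0.     0.     0.     1.   ]]
1.4
```

arm_command:
  plan: "0 0 0 0 7;0 0 0 0 7;0 0 0 0 7;0 0 0 0 7;0 0 0 0 7;0 0 0 0 7;0 0 0 0 7;0 0 0 0 7;0 0 0 0 7;0 0 0 0 7"
  grip_force: 60

```text
time: 2.23
tool_pos: [0.2735, -0.562, 0.2313]
tcp_rot: [[0.715, -0.7, 0.0], [-0.7, -0.715, 0.0], [0.0, -0.0, -1.0]]
force: [-0.6, -0.8, -0.4]
width: 0.0005
```

arm_command:
  plan: "0 0 0 0 6.8;0 0 0 0 6.8;0 0 0 0 6.8;0 0 0 0 6.8;0 0 0 0 6.8;0 -1.71 -2.68 0 0;0 -1.71 -2.68 0 0;0 -1.71 -2.68 0 0;0 -1.71 -2.68 0 0;0 -1.71 -2.68 0 0"

```text
time: 3.07
tool_pos: [0.3878, -0.4494, 0.2314]
tcp_rot: [[0.207, -0.978, 0.0], [-0.978, -0.207, -0.0], [0.0, -0.0, -1.0]]
force: [0.3, 0.4, 0.3]
width: 0.0
```

arm_command:
  plan: "0 -1.71 -2.68 0 0;0 -1.71 -2.68 0 0;0 -1.71 -2.68 0 0;0 -1.71 -2.68 0 0;0 -1.71 -2.68 0 0;0 -1.71 -2.68 0 0;0 -1.71 -2.68 0 0;0 -1.71 -2.68 0 0;0 -1.71 -2.68 0 0;0 0 0 0 0"

```text
time: 3.9
tool_pos: [0.5958, -0.2418, 0.2305]
tcp_rot: [[0.217, -0.976, 0.002], [-0.976, -0.217, 0.005], [-0.004, -0.002, -1.0]]
force: [0.5, 1.0, 0.1]
width: -0.0006
```

```bash
python3 - <<'E'
from h import *
np.set_printoptions(precision=4,suppress=True)
o=get_obs(); print(o["time"],o["tool_pos"],o["tcp_rot"],o["force"],o["width"],o["joint_positions"])
snap("wrist","w1")
for q in ("carrier","stop","clamp_axis","fixture","foot"):
    for d in mark_of("wrist",q)[:3]: print(q,round(d["p"],2),toworld("wrist",d["position"],o))
E
```

```text
3.9 [ 0.5958 -0.2418  0.2305] [[ 0.217  -0.9762  0.0015]
 [-0.9762 -0.217   0.0045]
 [-0.0041 -0.0025 -1.    ]] [0.4635 1.0166 0.1389] -0.0005635487078447168 [  15.3773   24.2755    5.7975   75.5541   -2.6923   80.3    -146.3459]
carrier 0.92 [ 0.386  -0.2266  0.0017]
carrier 0.65 [ 0.5954 -0.1561  0.0107]
```

View pics/w1.png

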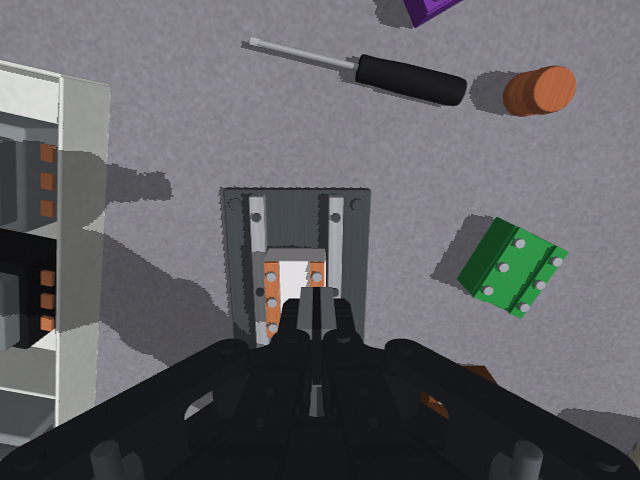

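```bash
python3 - <<'E'
from h import *
o=get_obs();m=camera_model("wrist");K=np.array(m["intrinsics"]);T=np.array(m["hand_eye"]);R=np.array(o["tcp_rot"]);t=np.array(o["tool_pos"])
def bp(u,v,z):
    d=R@T[:3,:3]@np.linalg.inv(K)@[u,v,1]; c=R@T[:3,3]+t
    return (c+d*(z-c[2])/d[2]).round(4)
for n,u,v,z in (("pl",222,188,.012),("pr",370,188,.012),("pl2",238,340,.012),("pr2",366,330,.012),("railLi",266,197,.028),("railLi2",267,245,.028),("railRi",328,197,.028),("railRi2",328,285,.028),("carL",264,261,.052),("carR",327,261,.052)):
    print(n,bp(u,v,z))
a,b=bp(222,188,.012),bp(370,188,.012); print(np.linalg.norm(a-b),np.degrees(np.arctan2(a[1]-b[1],a[0]-b[0])))
E
```

```text
pl [ 0.6858 -0.251   0.012 ]
pr [ 0.5396 -0.2814  0.012 ]
pl2 [ 0.6451 -0.0808  0.012 ]
pr2 [ 0.5042 -0.1233  0.012 ]
railLi [ 0.6393 -0.2542  0.028 ]
railLi2 [ 0.6302 -0.2061  0.028 ]
railRi [ 0.5803 -0.2665  0.028 ]
railRi2 [ 0.5605 -0.1757  0.028 ]
carL [ 0.6286 -0.1979  0.052 ]
carR [ 0.5697 -0.2101  0.052 ]
0.14932715761039583 11.746377304122964
```

```bash
python3 - <<'E'
from h import *
for i in range(3):
    o=get_obs(); print(o["time"],np.round(o["tool_pos"],4),np.round(o["tcp_rot"],3)[:,0],np.abs(o["joint_velocities"]).max().round(2)); im=get_image("wrist")
o=get_obs(); im=snap("wrist","w2"); print(np.round(o["tool_pos"],4))
for q in ("carrier","fixture","stop"):
    for d in mark_of("wrist",q)[:3]: print(q,round(d["p"],2),toworld("wrist",d["position"],o).round(4))
cv2.imwrite("pics/w2c.png",cv2.resize(im[160:360,200:400,::-1],(600,600),interpolation=cv2.INTER_CUBIC))
E
```

```text
4.2 [ 0.59   -0.2518  0.2315] [ 0.205 -0.979  0.001] 0.15
4.25 [ 0.5901 -0.2517  0.2316] [ 0.205 -0.979  0.001] 0.29
4.3 [ 0.5902 -0.2515  0.2316] [ 0.205 -0.979  0.   ] 0.31
[ 0.5904 -0.2513  0.2316]
carrier 0.87 [ 0.3862 -0.0542 -0.0012]
carrier 0.87 [ 0.3846 -0.2294  0.0004]
carrier 0.66 [ 0.5987 -0.1545  0.0101]
```

View pics/w2c.png

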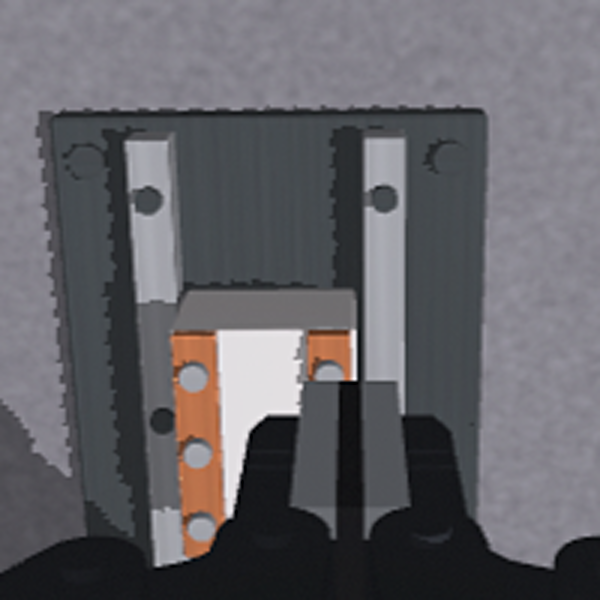

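```bash
python3 - <<'E'
from h import *
o=get_obs();m=camera_model("wrist");K=np.array(m["intrinsics"]);T=np.array(m["hand_eye"]);R=np.array(o["tcp_rot"]);t=np.array([.5904,-.2513,.2316])
def bp(u,v,z):
    u=200+u/3;v=160+v/3
    d=R@T[:3,:3]@np.linalg.inv(K)@[u,v,1]; c=R@T[:3,3]+t
    return c+d*(z-c[2])/d[2]
a,b=bp(53,116,.012),bp(486,113,.012);print(a,b,np.linalg.norm(a-b),np.degrees(np.arctan2(a[1]-b[1],a[0]-b[0])))
th=np.radians(12);ey=np.array([-np.sin(th),np.cos(th)]);ex=np.array([np.cos(th),np.sin(th)])
c=(a+b)[:2]/2+.155*ey; print("fixture",c)
for n,u,v,z in (("rLi",174,140,.028),("rLi2",182,290,.028),("rRi",364,140,.028),("rRi2",364,330,.028),("cLb",187,290,.012),("cRb",356,288,.012),("cLt",172,333,.052),("cRt",356,332,.052)):
    w=bp(u,v,z)[:2]; print(n,w.round(4),((w-c)@ex).round(4),((w-c)@ey).round(4))
E
```

```text
[ 0.68919011 -0.23839044  0.012     ] [ 0.54557853 -0.26962574  0.012     ] 0.1469691497633374 12.270638470747835
fixture [ 0.58515801 -0.10239521]
rLi [ 0.6458 -0.2424] 0.0302 -0.1495
rLi2 [ 0.6348 -0.1916] 0.03 -0.0976
rRi [ 0.585  -0.2552] -0.0319 -0.1494
rRi2 [ 0.5711 -0.1901] -0.032 -0.0829
cLb [ 0.6344 -0.1859] 0.0308 -0.092
cRb [ 0.5757 -0.199 ] -0.0294 -0.0926
cLt [ 0.6335 -0.1857] 0.03 -0.0915
cRt [ 0.5758 -0.1981] -0.0291 -0.0917
```

arm_command:
  plan: "0 -1.05 -1.33 0 0;0 -1.04 -1.32 0 0;0 0 0 0 0;0 0 0 3.5 0;0 0 0 3.5 0;0 0 0 3.5 0;0 0 0 2.5 0;0 0 0 1.5 0;0 0 0 0.5 0;0 0 0 0 0"

```text
time: 5.38
tool_pos: [0.6115, -0.2243, 0.0798]
tcp_rot: [[0.207, -0.978, -0.003], [-0.978, -0.207, 0.001], [-0.001, 0.003, -1.0]]
force: [0.3, 0.4, 0.3]
width: 0.0003
```

```bash
cat > st.py <<'E'
from h import *
get_image("side")
for i in range(2): get_image("side")
o=get_obs(); f=np.array([.586,-.103]); th=np.radians(12);R=np.array([[np.cos(th),-np.sin(th)],[np.sin(th),np.cos(th)]])
p=np.array(o["tool_pos"]); print(o["time"],"world",p.round(4),"fix",(R.T@(p[:2]-f)).round(4),"F fix",(R.T@np.array(o["force"])[:2]).round(2),np.round(o["force"][2],2),"R",np.round(o["tcp_rot"],3)[:,0])
E
python3 st.py
```

```text
5.5333 world [ 0.6136 -0.2247  0.0832] fix [ 0.0017 -0.1248] F fix [ 0.72 -0.1 ] 1.03 R [ 0.207 -0.978  0.001]
```

arm_command:
  plan: "0 0 0.1 1.5 0;0 0 0 1.5 0;0 0 0 1.0 0;0 0 0 0.6 0;0 0 0 0.2 0;0 0 0 0 0;0 -0.8 0 0 0;0 -0.8 0 0 0;0 -0.4 0 0 0;0 0 0 0 0"

```text
time: 6.37
tool_pos: [0.6079, -0.2029, 0.034]
tcp_rot: [[0.209, -0.978, 0.001], [-0.978, -0.209, 0.001], [-0.0, -0.001, -1.0]]
force: [0.1, -0.4, 0.0]
width: -0.0002
```

```bash
python3 st.py
```

```text
6.5167 world [ 0.6076 -0.2046  0.0336] fix [ 0.     -0.1039] F fix [0.26 0.02] -0.03 R [ 0.207 -0.978  0.   ]
```

arm_command:
  plan: "0 -0.4 0 0 0;0 -0.5 0 0 0;0 -0.5 0 0 0;0 -0.5 0 0 0;0 -0.5 0 0 0;0 -0.5 0 0 0;0 -0.5 0 0 0;0 -0.5 0 0 0;0 -0.5 0 0 0;0 -0.3 0 0 0"

```text
time: 7.35
tool_pos: [0.5978, -0.1581, 0.0335]
tcp_rot: [[0.208, -0.978, 0.0], [-0.978, -0.208, 0.0], [-0.0, -0.0, -1.0]]
force: [0.8, -4.1, 0.7]
width: 0.0001
```

arm_command:
  plan: "0 -0.2 0 0 0;0 -0.1 0 0 0;0 -0.1 0 0 0;0 -0.1 0 0 0;0 -0.1 0 0 0;0 -0.1 0 0 0;0 -0.1 0 0 0;0 0 0 0 0;0 0 0 0 0;0 0 0 0 0"

```text
time: 8.18
tool_pos: [0.5961, -0.151, 0.0334]
tcp_rot: [[0.207, -0.978, 0.0], [-0.978, -0.207, 0.0], [-0.0, -0.0, -1.0]]
force: [1.1, -4.6, 4.4]
width: -0.0001
```

```bash
python3 st.py
```

```text
8.3333 world [ 0.5961 -0.151   0.0334] fix [-0.    -0.049] F fix [-0.94 -3.79] 3.76 R [ 0.207 -0.978 -0.   ]
```

arm_command:
  plan: "0 -0.1 0 0 0;0 -0.1 0 0 0;0 -0.1 0 0 0;0 0 0 0 0;0 0 0 0 0;0 0 0 0 0;0 0 0 0 0;0 0 0 0 0;0 0 0 0 0;0 0 0 0 0"

```text
time: 9.17
tool_pos: [0.5955, -0.1481, 0.0334]
tcp_rot: [[0.207, -0.978, 0.0], [-0.978, -0.207, 0.0], [-0.0, -0.0, -1.0]]
force: [0.8, -3.7, 4.4]
width: 0.0
```

arm_command:
  plan: "0 -0.1 0 0 0;0 0 0 0 0;0 -0.1 0 0 0;0 0 0 0 0;0 0 0 0 0;0 0 0 0 0;0 0 0 0 0;0 0 0 0 0;0 0 0 0 0;0 0 0 0 0"

```text
time: 10.0
tool_pos: [0.5956, -0.1475, 0.0334]
tcp_rot: [[0.206, -0.979, 0.001], [-0.979, -0.206, -0.001], [0.002, -0.001, -1.0]]
force: [3.9, -7.3, 0.9]
width: -0.0001
```

```bash
python3 st.py
```

```text
10.15 world [ 0.5955 -0.1475  0.0334] fix [ 0.0001 -0.0455] F fix [ 3.05 -8.6 ] 0.61 R [ 0.206 -0.979  0.002]
```

arm_command:
  plan: "0 -0.1 0 0 0;0 0 0 0 0;0 0 0 0 0;0 -0.1 0 0 0;0 0 0 0 0;0 0 0 0 0;0 0 0 0 0;0 0 0 0 0;0 0 0 0 0;0 0 0 0 0"

```text
time: 10.98
tool_pos: [0.5955, -0.1474, 0.0336]
tcp_rot: [[0.205, -0.979, 0.003], [-0.979, -0.205, -0.003], [0.004, -0.002, -1.0]]
force: [5.3, -12.3, -1.2]
width: -0.0002
```

```bash
python3 st.py; python3 - <<'E'
from h import *
im=snap("scene","s2");cv2.imwrite("pics/s2c.png",cv2.resize(im[220:390,220:400,::-1],(720,680),interpolation=cv2.INTER_CUBIC)[:600])
E
```

```text
11.1333 world [ 0.5955 -0.1474  0.0336] fix [ 0.0001 -0.0454] F fix [  2.59 -13.02] -0.66 R [ 0.205 -0.979  0.004]
```

View pics/s2c.png

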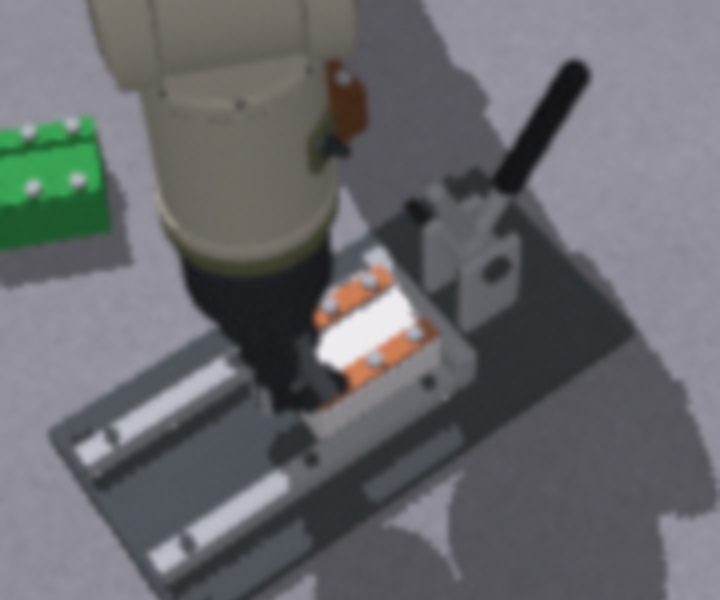

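arm_command:
  plan: "0 0.4 0 0 0;0 1 0 0 0;0 1 0 0 0;0 0 0 -2 0;0 0 0 -3.5 0;0 0 0 -3.5 0;0 0 0 -3.5 0;0 0 0 -3.5 0;0 0 0 -3.5 0;0 0 0 -2 0"

```text
time: 12.02
tool_pos: [0.6005, -0.1679, 0.2526]
tcp_rot: [[0.207, -0.978, 0.004], [-0.978, -0.207, 0.0], [0.001, -0.004, -1.0]]
force: [0.3, -0.8, 1.1]
width: 0.0001
```

arm_command:
  plan: "0 0 0 0 0;0 -2 0 0 0;0 -3.5 0 0 0;0 -3.5 0 0 0;0 -3.5 0 0 0;0 -3.5 0 0 0;0 -3.5 0 0 0;0 -3.5 0 0 0;0 -3 0 0 0;0 -1.2 0 0 0"

```text
time: 12.85
tool_pos: [0.5499, 0.0655, 0.2449]
tcp_rot: [[0.209, -0.978, -0.007], [-0.978, -0.209, -0.001], [-0.0, 0.007, -1.0]]
force: [-0.2, 0.2, -0.2]
width: -0.0001
```

```bash
python3 st.py; python3 - <<'E'
from h import *
R=np.array([[np.cos(.20944),-np.sin(.20944)],[np.sin(.20944),np.cos(.20944)]])
for c in ("scene","side"):
    snap(c,c+"3")
    for q in ("handle_end","carrier"):
        for d in mark_of(c,q): 
            w=toworld(c,d["position"]); f=R.T@(w[:2]-[.586,-.103])
            if abs(f[0])<.03: print(c,q,round(d["p"],2),f.round(4),w[2].round(4))
E
```

```text
13.0 world [0.5502 0.066  0.245 ] fix [1.000e-04 1.727e-01] F fix [-0.47  0.41] -0.45 R [ 0.212 -0.977  0.001]
scene carrier 0.88 [0.0017 0.0046] 0.0103
side handle_end 0.59 [-0.0013 -0.001 ] -0.0035
side handle_end 0.54 [-0.001   0.1592] 0.1697
side carrier 0.75 [0.0034 0.0066] 0.0103
```

arm_command:
  plan: "0 -1.5 0 0 0;0 -1.5 0 0 0;0 -0.4 0 0 0;0 0 0 0 0;0 0 0 0 0;0 0 0 2.5 0;0 0 0 3 0;0 0 0 2.5 0;0 0 0 1.3 0;0 0 0 0 0"

```text
time: 14.13
tool_pos: [0.5415, 0.0951, 0.15]
tcp_rot: [[0.205, -0.979, -0.01], [-0.979, -0.205, -0.003], [0.001, 0.01, -1.0]]
force: [-1.1, 0.4, 0.7]
width: 0.0001
```

```bash
python3 st.py; python3 -c "
from h import *
im=snap('side','sd4'); cv2.imwrite('pics/sd4c.png',cv2.resize(im[130:330,210:410,::-1],(600,600)))"
```

```text
14.2833 world [0.5441 0.0959 0.1542] fix [0.0004 0.2033] F fix [ 0.01 -0.24] 1.22 R [ 0.206 -0.979  0.001]
```

View pics/sd4c.png

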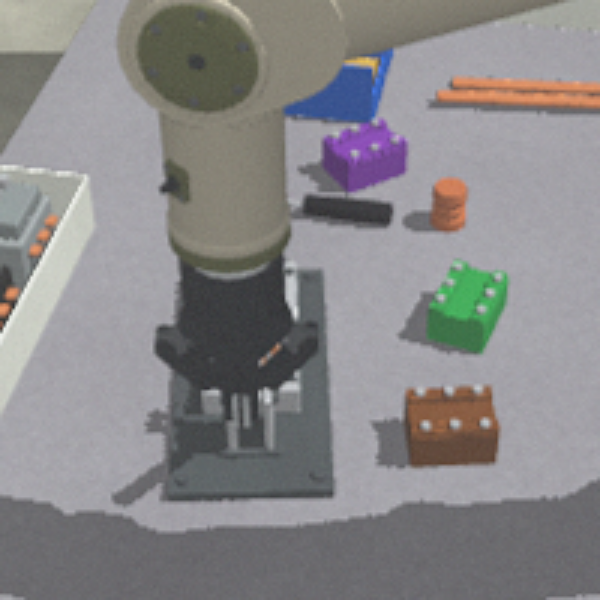

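arm_command:
  plan: "0 0.8 0 0 0;0 0.8 0 0 0;0 0.6 0 0 0;0 0.6 0 0 0;0 0.6 0 0 0;0 0.6 0 0 0;0 0.6 0 0 0;0 0.6 0 0 0;0 0.6 0 0 0;0 0.6 0 0 0"

```text
time: 15.17
tool_pos: [0.557, 0.0352, 0.1538]
tcp_rot: [[0.209, -0.978, -0.004], [-0.978, -0.209, 0.0], [-0.001, 0.004, -1.0]]
force: [-1.7, 3.8, 3.1]
width: -0.0001
```

```bash
python3 st.py
```

```text
15.3167 world [0.557  0.0338 0.1535] fix [1.000e-04 1.398e-01] F fix [0.91 1.9 ] 1.13 R [ 0.206 -0.978  0.001]
```

Handle is in contact and moving; continue past dead centre.

arm_command:
  plan: "0 0.5 0 0 0;0 0.5 0 0 0;0 0.5 0 0 0;0 0.5 0 0 0;0 0.5 0 0 0;0 0.4 0 0 0;0 0.4 0 0 0;0 0.4 0 0 0;0 0.3 0 0 0;0 0 0 0 0"

```text
time: 16.15
tool_pos: [0.5649, -0.0059, 0.1531]
tcp_rot: [[0.206, -0.979, -0.005], [-0.979, -0.206, -0.002], [0.001, 0.005, -1.0]]
force: [-0.2, 0.6, -0.2]
width: -0.0002
```

```bash
python3 st.py; python3 - <<'E'
from h import *
R=np.array([[np.cos(.20944),-np.sin(.20944)],[np.sin(.20944),np.cos(.20944)]])
for c in ("scene","side"):
    snap(c,c+"5")
    for q in ("handle_end","foot","carrier"):
        for d in mark_of(c,q): 
            w=toworld(c,d["position"]); f=R.T@(w[:2]-[.586,-.103])
            if abs(f[0])<.03: print(c,q,round(d["p"],2),f.round(4),w[2].round(4))
E
```

```text
16.3 world [ 0.5648 -0.0046  0.153 ] fix [-0.0002  0.1006] F fix [-0.65 -0.18] -0.25 R [ 0.207 -0.978  0.001]
scene handle_end 0.87 [0.0045 0.0244] 0.1649
scene foot 0.37 [-0.0023  0.019 ] 0.0494
scene carrier 0.7 [0.0041 0.0065] 0.0111
side foot 0.58 [0.0006 0.    ] -0.0023
side carrier 0.5 [0.0057 0.003 ] 0.011
side carrier 0.37 [0.003  0.0958] 0.0676
```

arm_command:
  plan: "0 -1 0 0 0;0 -2 0 0 0;0 -2 0 0 0;0 -2 0 0 0;0 0 0 -1 0;0 0 0 -2.5 0;0 0 0 -3 0;0 0 0 -2 0;0 0 0 0 0;0 0 0 0 0"

```text
time: 17.53
tool_pos: [0.5514, 0.0642, 0.2394]
tcp_rot: [[0.208, -0.978, -0.002], [-0.978, -0.208, -0.001], [0.0, 0.002, -1.0]]
force: [0.6, 0.1, -1.0]
width: 0.0
```

```bash
python3 st.py; python3 - <<'E'
from h import *
a=snap("scene","s6")[220:390,220:400,::-1]; b=snap("side","sd6")[130:330,210:410,::-1]
cv2.imwrite("pics/c6.png",np.hstack([cv2.resize(a,(424,400),interpolation=3),cv2.resize(b,(370,400),interpolation=3)]))
R=np.array([[np.cos(.20944),-np.sin(.20944)],[np.sin(.20944),np.cos(.20944)]])
for c in ("scene","side"):
    for q in ("handle_end","foot","carrier"):
        for d in mark_of(c,q): 
            w=toworld(c,d["position"]); f=R.T@(w[:2]-[.586,-.103])
            if abs(f[0])<.03: print(c,q,round(d["p"],2),f.round(4),w[2].round(4))
E
```

```text
17.6833 world [0.5501 0.0641 0.237 ] fix [-0.0004  0.1709] F fix [0.17 0.06] -0.98 R [ 0.208 -0.978  0.001]
scene handle_end 0.9 [0.0044 0.0218] 0.1695
scene foot 0.47 [-0.0017  0.0184] 0.0517
scene carrier 0.84 [0.0056 0.0059] 0.0149
scene carrier 0.64 [ 0.0022 -0.0042] 0.0001
scene carrier 0.24 [-0.0021  0.0911] 0.0717
side carrier 0.73 [0.006  0.0062] 0.0128
```

View pics/c6.png

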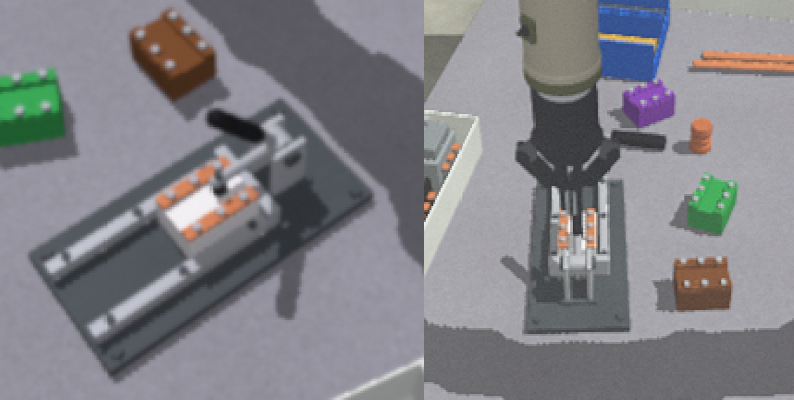

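The picture shows the clamp shut: the foot is on the carrier between the copper bars at (220,187), and the carrier's far end is at the stop. The robot is clear of everything and the bystanders are where they were.

```bash
python3 -c "
from rig import *
print(close_job())"
```

```text
the job is handed in; nothing more can be done
None
```

I pushed the carrier home against the end stop with the shut fingers. I then pushed the handle past upright so the clamp snapped shut, and backed the arm clear before handing in at about 18 s.

- **Carrier at home:** during the push, the tool stopped advancing while the force rose to about 13 N. The cameras then put the carrier's origin at y ≈ +6 mm in the fixture's frame, against +5 mm for home. That is within the 4 mm measuring error.
- **Clamp shut:** the handle end measured y ≈ +22 mm at 170 mm above the bench (shut is +21 and 168). The foot measured y ≈ +18 mm at 52 mm height, which is on the carrier's top. The last picture shows it between the copper bars.
- **Clearance and forces:** the robot touches nothing. The highest force I read was about 13 N. The bystanders in the last close views, the standoff and screwdriver, and the look-alike blocks looked undisturbed. The jar and the copper link were outside those views, but the arm stayed well away from them.
- **Disagreements:** the networks put the carrier about 4–6 mm off to one side, more than the 2 mm play in the channel, which I put down to their error. A few detections were plainly wrong and I ignored them, such as "carrier" on the clamp and "foot" at bench height.

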